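Wedge a rocking drawer cabinet until it stands steady

TASK

The low drawer cabinet on the bench rocks because one foot, the front left as you face its drawers, stands short. With the fingertips gently push the wooden wedge lying in front of it, thin end first, under that foot, just far enough that the cabinet stands level and no longer rocks; do not grip or lift anything, do not shift the cabinet, and leave the other things alone. Finish with the wedge let go and while still holding the fingertips pressed firmly down (about 10 N) on the cabinet's top at that corner, where it must no longer give.

Things in the scene. Friction and masses are not known exactly. Their poses are not given: they have to be found in the camera images.
- cabinet: low brown wooden drawer cabinet, 100 deep x 140 wide x 56 mm high, about 1.2 kg, two rows of two shallow drawers with brass knobs. Origin: centre of the footprint at bench height; x to the back (drawers face -x), y to the left as seen facing the drawers, z up. It rests on 3 round feet and tips down onto the 4th, short one when pressed over it. Underside of the case is 18 mm up.
- foot_spot (a point): spot on the bench under the short foot: front left as seen facing the drawers, cabinet frame x -38, y +54, z 0 mm. The foot is a round black rubber pad of 15 mm diameter whose flat sole hangs 3.5 to 7 mm above the bench; how much is not known beforehand. The foot is stuck: it does not turn or give.
- corner_top (a point): place to press, for testing and at the end: on the flat top of the cabinet over the short foot, 56 mm above the bench and about 10 mm in from both edges (cabinet frame x -41, y +60). Unwedged, it sinks there by several mm under 2 to 9 N (a finger that cannot slide feels more).
- wedge: dark hardwood wedge lying flat, 90 long x 45 mm wide, 15 mm thick at its upright butt end, tapering evenly to a 2 mm toe, 50 g. Origin: centre of its underside; x runs from butt (-45) to toe (+45 mm), z up. Its toe points roughly at the short foot. It slides with under 1 N; bearing on the foot the push passes 3 N; beyond some 5 N it shoves or lifts the cabinet.
- loupe: chromed folding loupe, 24x59x15 mm, lying on the cabinet's top well behind the front left corner; origin at the centre of its underside; bystander
- steel_block: polished square steel bench block, 62x62x20 mm, in front of the cabinet to the right of the wedge; origin at the centre of its underside; bystander
- glass_jar: empty open clear glass jar, 57 mm across, 60 mm high, standing farther right; origin at the centre of its underside; bystander
- graver: graver with mushroom-shaped wooden handle, 25x103x24 mm, lying on the bench to the right; origin at the centre of its underside; bystander

How it is judged:
By the outcome, as a careful person would: the job done as asked, in the order asked, and still so for the second after the job is handed in, while the arm keeps its last pose, push and grip.
It also fails if it takes over 72 s, if anything falls off the work surface, if the arm or the gripper's body presses on something with over 40 N, if the wrist force passes 120 N, or if a joint passes its speed limit or range.

ROBOT

A 6-joint arm with a two-finger parallel gripper is mounted at the origin on a cart in front of the work surface, level with it; the furniture and walls round the work are solid. World frame = base frame: x ahead of the robot, y to its left, z up, the work surface at z = 0. Lengths are in mm, angles in rad, forces in N, time in s.
With the tool pointing down it reaches from about 350 to 875 mm from the base axis. Payload 4.2 kg.
Tool frame: the origin (TCP) lies between the finger pads; the fingertips stand 25 mm ahead of it and the grasp point (between the pads) lies 6 mm ahead of it; z points along the fingers, y is the line along which they close (so a half turn about z gives the same grasp; the last joint's range is limited). The gripper opens to 85 mm and grips with 20 to 120 N. Pads are 22 mm wide; open, the fingers measure 114 mm over their backs; the gripper's body (76 mm by 85 mm) begins 54 mm behind the grasp point. The pads swing forward as they close: fully open they stand 13 mm farther back than shut.
Start: joints at [-0.878, 0.385, 0.008, 0, -1.194, -0.259], TCP at [262.713, -567.081, 256.312] pointing down, gripper open.
Joint ranges: [-3.14, 3.14], [-1.21, 2.06], [-1.07, 1.41], [-3.16, 2.05], [-2.99, -0.16], [-3.1, 3.1]. Speed limits (rad/s): [2.79, 2.79, 3.14, 3.14, 3.14, 3.14].

INTERFACE

Orientations are given as a unit quaternion [x, y, z, w].
In Python, from bench import arm gives the robot as it stands.
- The arm moves only by the shell command python3 -m pendant 'ROWS'. ROWS is JSON, a list of rows, each a list of 7 numbers: the shift along the tool's x, y, z in m, then the turn, a rotation vector about the tool's x, y, z in degrees, then the finger opening in m, from 0 to 0.0854. In form: [[x, y, z, wx, wy, wz, fingers], ...]. A call has 1 to 12 rows; each row shifts and turns the commanded pose from where the row before left it, along the tool's axes as they then stand; what a row does not reach is not made up. A row lasts 1/10 s, in which the tool goes at most 50 mm and 8.59 degrees, less where a joint would pass 70% of its speed; a pose out of reach is approached as far as the arm can. A call is refused whole if a number of a shift passes 0.05 or a number of a turn 8.59, either way. A call with a gripper value outside its range is refused whole. The fingers move at their own pace and stop on an object; the grip force is fixed at half the most. Time passes only in rows, so rows that do not move let the fingers close. It gives the time, the measured TCP pose, the force, the opening and the grip force at its end, in the units of the state.
- arm.read_state(): the state, without advancing time (a new reading comes with each control period).
- arm.get_image(name): name is "scene" or "side" or "wrist"; returns a dict with "image" (480x640x3 uint8, red, green, blue), "fx", "fy", "cx", "cy" (pixels), "k1" (the pictures are not rectified: a ray, as slopes to the right and down, at radius r is drawn at 1 + k1 r^2 times it, then the intrinsics apply), "xyz" and "rotation" of the camera in the world. Camera axes: x right, y down, z forward; pixel columns grow to the right and rows downward; lengths in mm; the calibration is good to about 2 mm. A picture is of the moment at which its call begins. There is no depth.
- arm.job_done(): hands the job in; it is judged then, once.
The state is a dict: "clock": time; "joints": joint angles; "joint_vel": joint speeds; "joint_efforts": joint torques, N m; "position": TCP position; "ee_rot": TCP orientation; "contact_force": force on the tool from outside, world axes, zero at the start; "wrist_torque": the same for the moment, N m; "gripper_width": finger opening in mm; "grasp_force": force on a finger pad.
Only numpy, scipy, OpenCV 4.12 (cv2) and the standard library are available. Lean on these libraries where they do the work, as an engineer would, in place of code of your own. Each camera call takes 0.05 s, during which the arm holds its last target. There are 200 camera calls.

## Working session

There is one attempt and no reset: what is moved stays moved. The work goes in short steps, Python scripts to look and compute and a shell command to move; the robot and the scene stay as the last step left them, time stands still between calls to the robot, and variables do not carry over. Pictures are saved under pics/ and viewed, at most 10 in all, crops included, and the job is handed in when it is done.

```bash
ls; mkdir -p pics; python3 - <<'E'
from bench import arm
import cv2,numpy as np
s=arm.read_state();print(s)
for n in("scene","side"):
    d=arm.get_image(n);cv2.imwrite(f"pics/{n}0.png",d["image"][:,:,::-1])
    print({k:v for k,v in d.items() if k!="image"})
E
```

```text
pics
{'clock': 0.0, 'joints': array([-8.78433334e-01,  3.85574821e-01,  6.63081343e-03, -5.13945033e-04,
       -1.19402903e+00, -2.58587408e-01]), 'joint_vel': array([ 0.00163938, -0.00042563, -0.00115728, -0.0012494 ,  0.00060478,
       -0.00093154]), 'joint_efforts': array([-5.97107628e-04, -3.92292523e+01,  1.88402814e+01,  4.18630779e+00,
       -4.60546813e-03, -9.14741179e-06]), 'position': array([ 262.47641849, -566.6229102 ,  255.21025021]), 'ee_rot': array([-2.15098658e-01,  9.76591688e-01,  1.07696292e-03, -2.85854847e-04]), 'contact_force': array([-0.22778185,  0.75570967, -0.56006909]), 'wrist_torque': array([-0.03183993, -0.03809373, -0.04648252]), 'grasp_force': 0.0, 'gripper_width': 85.56047261756062}
{'fx': 609.5162368688567, 'fy': 609.5162368688567, 'cx': 322.90377191553836, 'cy': 235.0159353064474, 'k1': -0.07351154922328618, 'xyz': array([169.78250299, 140.76561311, 692.99451893]), 'rotation': array([-0.32721805,  0.87362205, -0.33558614,  0.13074712])}
{'fx': 505.4916218717708, 'fy': 505.4916218717708, 'cx': 310.7061352563757, 'cy': 237.11319616248838, 'k1': -0.13355162965897188, 'xyz': array([296.65076919, 308.89815125, 618.0879229 ]), 'rotation': array([-0.19130615,  0.89295945, -0.39780639,  0.08817854])}
```

View pics/scene0.png

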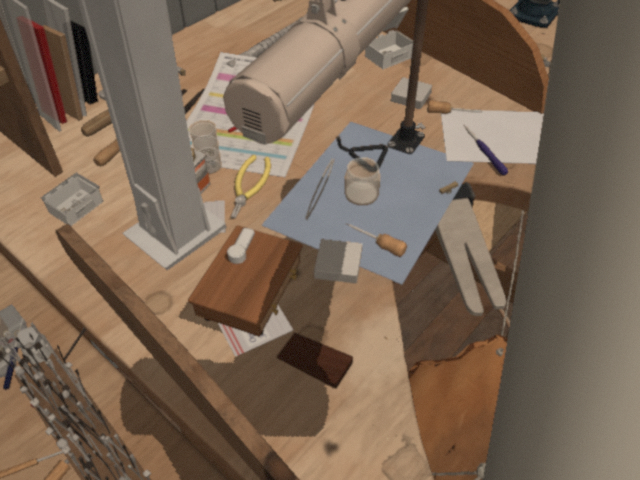

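View pics/side0.png

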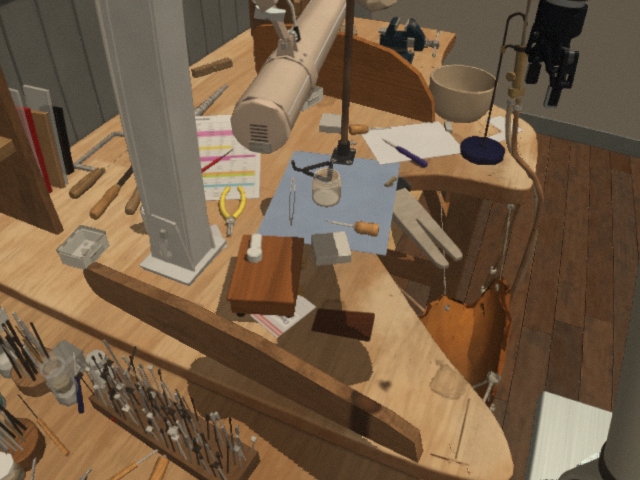

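The scene view shows the cabinet at about (245,280), drawers apparently facing right. The wedge is at (315,360), the block at (340,260) and the loupe at (240,245). In the side view the cabinet is at (268,272) and the wedge at (343,323). I'll zoom in on both.

```bash
cat >h.py <<'E'
import numpy as np,cv2
from scipy.spatial.transform import Rotation as R
def ray(d,u,v):
    K=np.array([[d["fx"],0,d["cx"]],[0,d["fy"],d["cy"]],[0,0,1.]])
    p=cv2.undistortPoints(np.array([[[u,v]]],float),K,np.array([d["k1"],0,0,0.]))[0,0]
    # fixed-point refine of exact model r_d = r(1+k1 r^2)
    return R.from_quat(d["rotation"]).apply([p[0],p[1],1.])
def plane(d,u,v,z):
    r=ray(d,u,v);return d["xyz"]+r*(z-d["xyz"][2])/r[2]
def tri(obs):
    A=np.zeros((3,3));b=np.zeros(3)
    for d,u,v in obs:
        r=ray(d,u,v);r/=np.linalg.norm(r);P=np.eye(3)-np.outer(r,r);A+=P;b+=P@d["xyz"]
    return np.linalg.solve(A,b)
def proj(d,p):
    c=R.from_quat(d["rotation"]).inv().apply(np.asarray(p,float)-d["xyz"]);a=c[:2]/c[2];a=a*(1+d["k1"]*(a@a))
    return np.array([d["fx"]*a[0]+d["cx"],d["fy"]*a[1]+d["cy"]])
E
python3 - <<'E'
from bench import arm
from h import *
import pickle
o=[]
D={}
for n,(x,y) in dict(scene=(180,215),side=(215,215)).items():
    d=arm.get_image(n);D[n]=d
    c=d["image"][y:y+180,x:x+190,::-1]
    o.append(cv2.resize(c,(400,379) if 0 else None,fx=2.1,fy=3.3) if 0 else cv2.resize(c,None,fx=4.2,fy=4.2,interpolation=cv2.INTER_CUBIC)[:600])
pickle.dump(D,open("d0.pkl","wb"))
cv2.imwrite("pics/a.png",o[0]);cv2.imwrite("pics/b.png",o[1])
for n,pts in dict(scene=[(315,358),(260,332),(340,260)],side=[(343,323),(297,312),(330,247)]).items():
    for p in pts: print(n,p,plane(D[n],*p,10).round())
E
```

```text
scene (315, 358) [ 450. -154.   10.]
scene (260, 332) [ 532. -136.   10.]
scene (340, 260) [ 532. -300.   10.]
side (343, 323) [ 453. -149.   10.]
side (297, 312) [ 526. -140.   10.]
side (330, 247) [ 537. -297.   10.]
```

View pics/a.png

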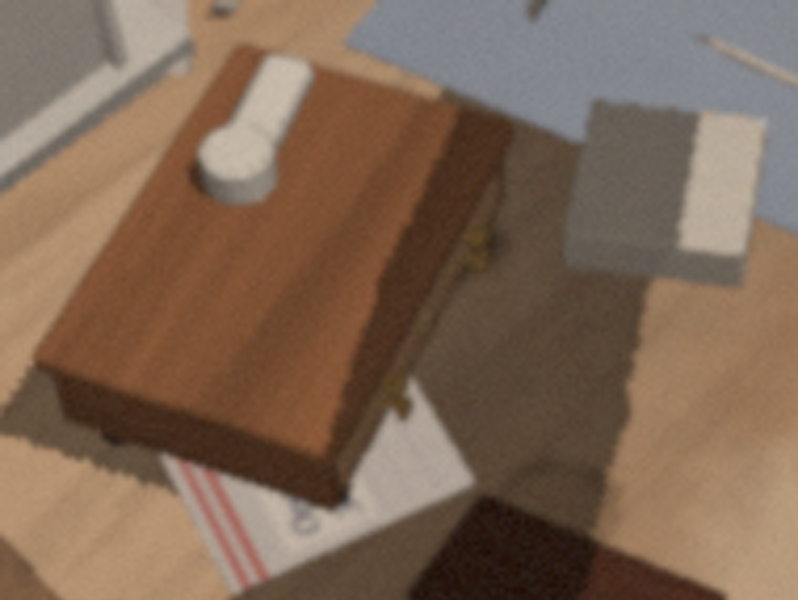

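View pics/b.png

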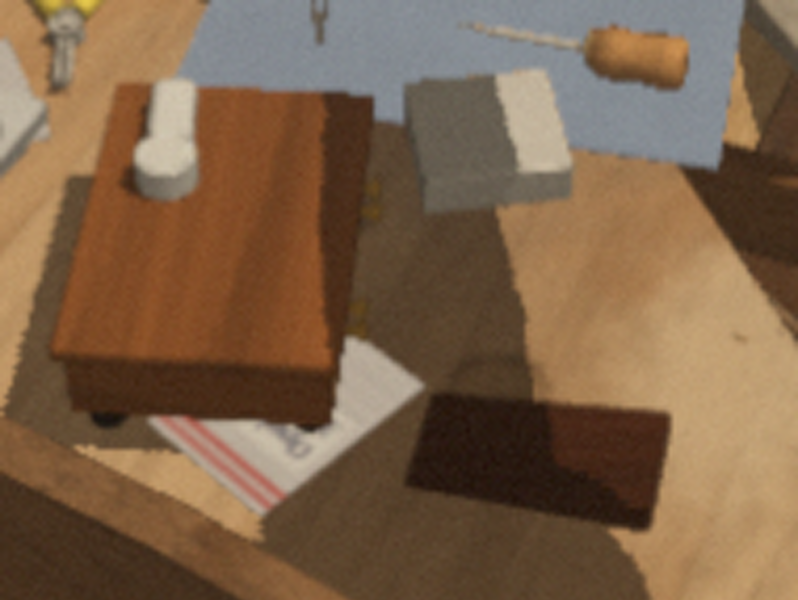

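The drawers and their brass knobs face right in both crops, so they face the robot. In the side crop the front-left top corner is at (337,372) and the wedge toe edge runs (432,393)–(406,485). The butt is at about (670,412)–(648,525).

```bash
python3 - <<'E'
from h import *
import pickle
D=pickle.load(open("d0.pkl","rb"))
S,T=D["scene"],D["side"]
f=lambda U,o:[(U[0]+.5)/4.2-.5+o[0],(U[1]+.5)/4.2-.5+o[1]]
sc=dict(FL=(335,460),BL=(35,362),BR=(240,42),FR=(512,128));si=dict(FL=(337,372),BL=(52,355),BR=(118,85),FR=(373,95))
P={}
for k in sc:
    a=f(sc[k],(180,215));b=f(si[k],(215,215))
    P[k]=tri([(S,*a),(T,*b)]);print(k,P[k].round(1),plane(S,*a,56).round(1),plane(T,*b,56).round(1))
for n,d in D.items():
    im=d["image"].astype(int);r,g,b=im[...,0],im[...,1],im[...,2]
    m=((r+g+b<150)&(r>g+4)).astype(np.uint8)
    m=cv2.morphologyEx(m,cv2.MORPH_CLOSE,np.ones((3,3),np.uint8));m=cv2.morphologyEx(m,cv2.MORPH_OPEN,np.ones((3,3),np.uint8))
    u,v=(315,358) if n=="scene" else (343,323)
    cs,_=cv2.findContours(m,0,1)
    c=[c for c in cs if cv2.pointPolygonTest(c,(u,v),False)>=0]
    if not c: print("none",n);continue
    c=c[0]
    q=cv2.approxPolyDP(cv2.convexHull(c),2.5,True)[:,0];print(n,cv2.contourArea(c))
    for p in q: print(p,plane(d,*p,0).round(1),plane(d,*p,2).round(1),plane(d,*p,15).round(1))
E
```

```text
FL [ 525.  -131.8   40.1] [ 516.1 -125.    56. ] [ 519.  -119.9   56. ]
BL [620.1 -93.9  44.1] [611.5 -89.5  56. ] [613.6 -85.7  56. ]
BR [ 672.6 -231.8   42.7] [ 662.3 -224.2   56. ] [ 663.9 -219.3   56. ]
FR [ 570.3 -261.    49.5] [ 565.2 -256.3   56. ] [ 568.2 -255.4   56. ]
scene 2101.0
[294 333] [ 501.3 -168.9    0. ] [ 500.3 -168.     2. ] [ 494.1 -162.2   15. ]
[351 358] [ 419.  -189.4    0. ] [ 418.2 -188.4    2. ] [ 413.6 -182.2   15. ]
[336 386] [ 407.5 -145.8    0. ] [ 406.8 -145.     2. ] [ 402.3 -139.6   15. ]
[277 357] [ 492.7 -127.3    0. ] [ 491.8 -126.5    2. ] [ 485.7 -121.5   15. ]
side 1404.5
[317 309] [ 503.9 -166.     0. ] [ 503.2 -164.5    2. ] [ 498.9 -154.5   15. ]
[371 314] [ 422.2 -191.     0. ] [ 421.8 -189.4    2. ] [ 419.2 -178.9   15. ]
[368 340] [ 409.5 -141.7    0. ] [ 409.2 -140.2    2. ] [ 406.8 -130.7   15. ]
[313 331] [ 491.9 -123.7    0. ] [ 491.3 -122.3    2. ] [ 487.2 -113.2   15. ]
```

```bash
python3 - <<'E'
from h import *
import pickle
D=pickle.load(open("d0.pkl","rb"));S,T=D["scene"],D["side"]
for n,a,b in [("lampbot",(263,139),(258,151)),("lampleft",(228,95),(232,112)),("lampgrille",(250,120),(258,138)),("fence end",(60,230),(88,266)),("postfoot",(180,262),(183,282))]:
    print(n,tri([(S,*a),(T,*b)]).round())
for p in [(300,480),(200,350)]: print([plane(S,*p,z).round() for z in (0,100)])
print(plane(T,420,455,60).round())
E
```

```text
lampbot [ 659. -286.  180.]
lampleft [ 676. -251.  262.]
lampgrille [ 642. -255.  231.]
fence end [852. -49.  58.]
postfoot [ 794. -190.  -94.]
[array([361., -28.,   0.]), array([333.,  -4., 100.])]
[array([577., -68.,   0.]), array([518., -38., 100.])]
[288.  32.  60.]
```

```bash
python3 -m pendant '[[-0.018,0.015,0,0,0,1.5,0],[-0.036,0.030,0,0,0,1.5,0],[-0.036,0.030,0,0,0,1.5,0],[-0.036,0.030,0,0,0,1.5,0],[-0.036,0.030,0,0,0,1.5,0],[-0.036,0.030,0,0,0,1.5,0]]'
```

```text
clock: 0.8
position: [389.6, -341.0, 256.4]
ee_rot: [-0.137, 0.991, 0.0, 0.0]
contact_force: [0.5, -1.3, 0.7]
gripper_width: 0.2
grasp_force: 0.0
```

```bash
python3 -m pendant '[[-0.022,0.030,0,0,0,1.5,0],[-0.022,0.030,0,0,0,1.5,0],[-0.022,0.030,0,0,0,1.5,0],[-0.022,0.030,0,0,0,0.5,0],[0,0,0,0,0,0,0],[0,0,0,0,0,0,0]]'; python3 - <<'E'
from bench import arm
from h import *
import pickle
d=arm.get_image("wrist");pickle.dump(d,open("w1.pkl","wb"))
print(arm.read_state()["position"],d["xyz"],d["rotation"],d["fx"])
cv2.imwrite("pics/w1.png",d["image"][:,:,::-1])
E
```

```text
clock: 1.4
position: [446.7, -204.8, 256.2]
ee_rot: [-0.096, 0.995, 0.0, -0.0]
contact_force: [0.4, -0.9, 0.2]
gripper_width: -0.1
grasp_force: 0.0
[ 446.37462081 -205.50204132  256.22446646] [ 365.35823598 -221.75697774  373.60035678] [0.62765827 0.76118516 0.1260644  0.10368229] 425.2972696696856
```

View pics/w1.png

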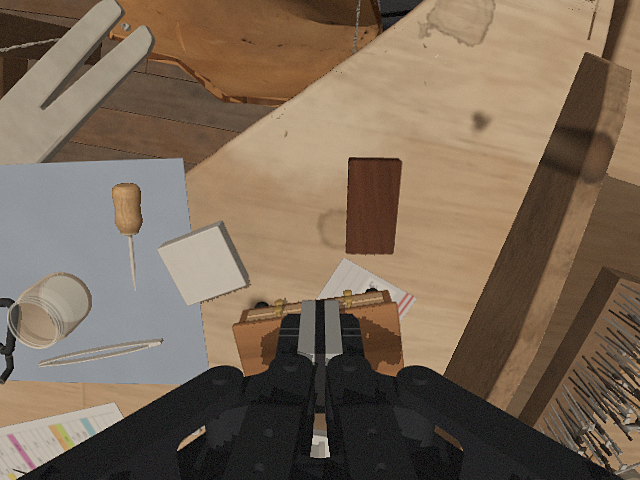

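The wrist view shows the wedge butt at (348–401,157) and its toe at (347–394,253). The front feet are at about (371,293) for the left and (262,304) for the right. A crop will give precise pixels.

```bash
python3 - <<'E'
from h import *
import pickle
d=pickle.load(open("w1.pkl","rb"))
c=d["image"][238:338,225:425,::-1];cv2.imwrite("pics/w1c.png",cv2.resize(c,None,fx=4,fy=4,interpolation=cv2.INTER_CUBIC))
im=d["image"].astype(int);r,g,b=im[...,0],im[...,1],im[...,2]
m=((r+g+b<270)&(r>g+10)).astype(np.uint8);m=cv2.morphologyEx(m,cv2.MORPH_OPEN,np.ones((3,3),np.uint8))
cs,_=cv2.findContours(m,0,1);c=[c for c in cs if cv2.pointPolygonTest(c,(372,205),False)>=0][0]
q=cv2.approxPolyDP(cv2.convexHull(c),3,True)[:,0];print(cv2.contourArea(c))
for p in q: print(p,plane(d,*p,0).round(1),plane(d,*p,2).round(1),plane(d,*p,15).round(1))
E
```

```text
4747.0
[350 157] [ 413.9 -185.     0. ] [ 413.7 -185.2    2. ] [ 412.  -186.5   15. ]
[401 161] [ 408.6 -140.2    0. ] [ 408.4 -140.6    2. ] [ 406.9 -143.4   15. ]
[392 253] [ 494.4 -126.9    0. ] [ 493.8 -127.4    2. ] [ 489.3 -130.7   15. ]
[346 252] [ 501.7 -169.8    0. ] [ 501.  -170.1    2. ] [ 496.2 -171.9   15. ]
```

View pics/w1c.png

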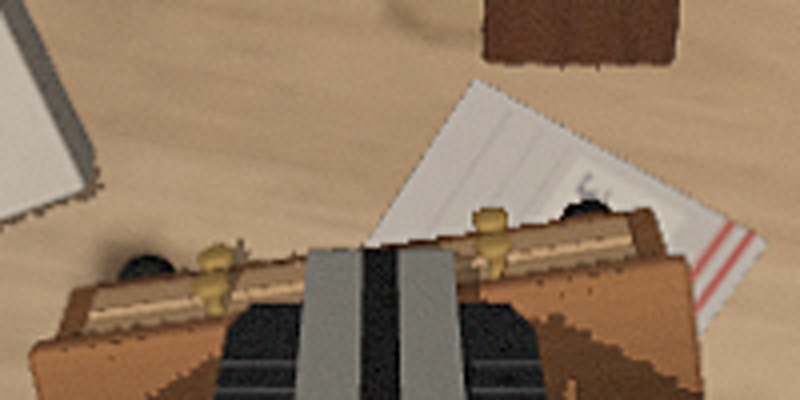

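The crop shows the short left foot's front edge at pixel (371.8,288) and the right front foot at (261.5,301.8). The top front corners are at (397.5,302.5) and (232.5,325).

```bash
python3 - <<'E'
from h import *
import pickle
d=pickle.load(open("w1.pkl","rb"))
L=plane(d,371.8,288.5,5);Rr=plane(d,261.5,302,0);FL=plane(d,397.5,302.5,56);FR=plane(d,232.5,325,56)
e=FL-FR;print(L,Rr,FL,FR,np.linalg.norm(e),np.linalg.norm(L-Rr))
yaw=np.degrees(np.arctan2(-e[0],e[1]));f=L-Rr;print(yaw,np.degrees(np.arctan2(-f[0],f[1])))
y=np.radians(yaw);X=np.array([np.cos(y),np.sin(y)]);Y=np.array([-X[1],X[0]])
foot=L[:2]+7.5*X;print("foot",foot,"from corners",FL[:2]+X*12-Y*16,"press",FL[:2]+X*9-Y*10, "foot->press",foot-3*X+6*Y)
toe=np.array([(493.8+501)/2,(-127.4-170.1)/2]);but=np.array([(412+406.9)/2,(-186.5-143.4)/2])
a=toe-but;print("toe",toe,"butt",but,np.linalg.norm(a),"axis deg",np.degrees(np.arctan2(a[1],a[0])))
a/=np.linalg.norm(a);n=np.array([-a[1],a[0]]);print("foot rel toe along/lat",(foot-toe)@a,(foot-toe)@n)
E
```

```text
[ 531.83480379 -138.27821195    5.        ] [ 569.09316159 -240.27919013    0.        ] [ 517.41148726 -125.57063926   56.        ] [ 565.34283388 -258.80875507   56.        ] 141.5973498781068 108.7077953763476
19.785789093379563 20.065960362235657
foot [ 538.89203946 -135.73942785] from corners [ 534.11913707 -136.56402081] press [ 529.26521553 -131.93374591] foot->press [ 534.03811792 -131.10915295]
toe [ 497.4  -148.75] butt [ 409.45 -164.95] 89.4295393032973 axis deg 10.436646299179106
foot rel toe along/lat 43.16242898367072 5.279114537581048
```

```bash
python3 -m pendant '[[0.008,0.007,0.014,0,0,0,0],[0.009,0.008,0.030,0,0,0,0],[0.009,0.008,0.030,0,0,0,0],[0.009,0.008,0.030,0,0,0,0],[0.009,0.008,0.030,0,0,0,0],[0.009,0.008,0.030,0,0,0,0],[0.001,0.002,0.020,0,0,0,0],[0,0,0.012,0,0,0,0],[0,0,0,0,0,0,0],[0,0,0,0,0,0,0],[0,0,0,0,0,0,0]]'; python3 -c "
from bench import arm
print(arm.read_state()['contact_force'])"
```

```text
clock: 2.55
position: [384.8, -168.1, 61.1]
ee_rot: [-0.094, 0.996, -0.0, 0.001]
contact_force: [0.1, 0.1, 0.0]
gripper_width: -0.3
grasp_force: 0.0
[0.14820531 0.11695064 0.00678278]
```

```bash
python3 -m pendant '[[0,0,0.010,0,0,0,0],[0,0,0.010,0,0,0,0],[0,0,0.007,0,0,0,0],[0,0,0.003,0,0,0,0],[0,0,0,0,0,0,0],[0,0,0,0,0,0,0]]'; python3 - <<'E'
from bench import arm
from h import *
import pickle
d=arm.get_image("wrist");pickle.dump(d,open("w2.pkl","wb"))
cv2.imwrite("pics/w2.png",d["image"][:,:,::-1])
E
```

```text
clock: 3.15
position: [384.6, -167.6, 30.6]
ee_rot: [-0.095, 0.996, -0.0, 0.0]
contact_force: [-0.4, -0.3, -0.2]
gripper_width: 0.4
grasp_force: 0.0
```

View pics/w2.png

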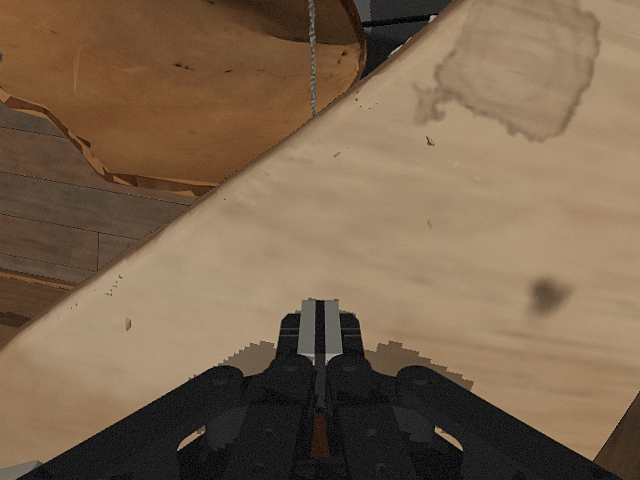

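The wedge is hidden from this pose and the fingers stand clear on bare bench. Now I start the push.

```bash
python3 -m pendant '[[-0.003,0,0,0,0,0,0],[-0.003,0,0,0,0,0,0],[-0.003,0,0,0,0,0,0],[-0.003,0,0,0,0,0,0],[-0.003,0.0003,0,0,0,0,0],[-0.003,0.0003,0,0,0,0,0],[-0.003,0.0003,0,0,0,0,0],[-0.003,0.0003,0,0,0,0,0]]';python3 -m pendant '[[-0.003,0.0003,0,0,0,0,0],[-0.003,0.0003,0,0,0,0,0],[-0.003,0.0003,0,0,0,0,0],[-0.003,0.0003,0,0,0,0,0],[-0.003,0.0003,0,0,0,0,0]]'; python3 - <<'E'
from bench import arm
from h import *
import pickle
for n in("scene","side"):
    d=arm.get_image(n);pickle.dump(d,open(n+"3.pkl","wb"))
    x,y=(180,215) if n=="scene" else (215,215)
    cv2.imwrite(f"pics/{n}3.png",cv2.resize(d["image"][y:y+190,x:x+190,::-1],None,fx=3.1,fy=3.1,interpolation=cv2.INTER_CUBIC))
E
```

```text
clock: 4.0
position: [407.7, -161.8, 30.3]
ee_rot: [-0.095, 0.996, 0.0, -0.0]
contact_force: [-0.2, -0.6, -0.4]
gripper_width: 0.0
grasp_force: 0.1
clock: 4.5
position: [422.3, -157.5, 30.3]
ee_rot: [-0.095, 0.996, 0.0, 0.0]
contact_force: [-0.2, -0.4, -0.6]
gripper_width: -0.3
grasp_force: 0.1
```

View pics/side3.png

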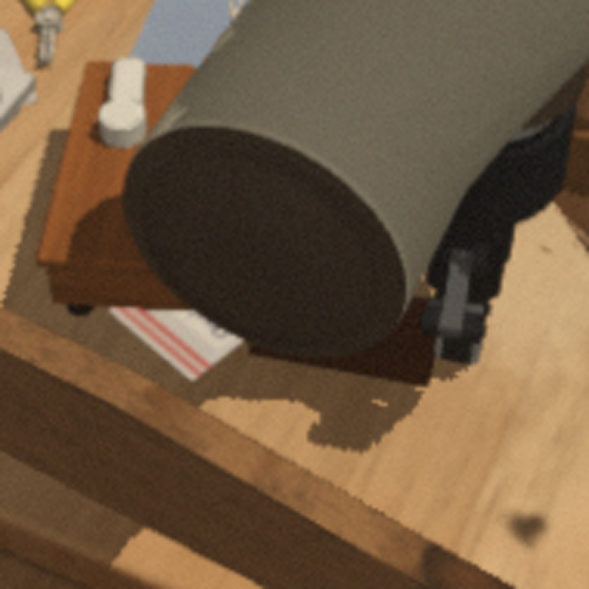

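The side crop shows the arm link covering much of the wedge. The fingers are on the butt, whose near corner is at crop (430,383), so the wedge has moved about 23 mm. I keep pushing.

```bash
python3 -m pendant '[[-0.002,0.0003,0,0,0,0,0],[-0.002,0.0003,0,0,0,0,0],[-0.002,0.0003,0,0,0,0,0],[-0.002,0.0003,0,0,0,0,0],[-0.002,0.0002,0,0,0,0,0],[-0.002,0.0002,0,0,0,0,0],[-0.002,0.0002,0,0,0,0,0],[0,0,0,0,0,0,0],[0,0,0,0,0,0,0]]';python3 -m pendant '[[-0.001,0.0001,0,0,0,0,0],[-0.001,0.0001,0,0,0,0,0],[-0.001,0.0001,0,0,0,0,0],[0,0,0,0,0,0,0],[0,0,0,0,0,0,0]]'
```

```text
clock: 5.5
position: [435.6, -153.1, 30.3]
ee_rot: [-0.095, 0.996, -0.0, 0.0]
contact_force: [-0.1, -1.2, -0.2]
gripper_width: 0.2
grasp_force: 0.0
clock: 6.0
position: [438.5, -152.3, 30.3]
ee_rot: [-0.095, 0.996, -0.0, 0.0]
contact_force: [-0.8, -0.1, 0.3]
gripper_width: -0.1
grasp_force: 0.0
```

```bash
python3 -m pendant '[[-0.001,0.0001,0,0,0,0,0],[-0.001,0.0001,0,0,0,0,0],[-0.001,0.0001,0,0,0,0,0],[0,0,0,0,0,0,0]]' | grep -E "pos|force: \["; python3 -m pendant '[[-0.001,0.0001,0,0,0,0,0],[-0.001,0.0001,0,0,0,0,0],[0,0,0,0,0,0,0]]'| grep -E "pos|force: \["
```

```text
position: [441.6, -151.4, 30.3]
contact_force: [-0.8, -0.3, 0.5]
position: [443.4, -150.9, 30.3]
contact_force: [-0.3, 0.9, -0.1]
```

```bash
python3 -m pendant '[[-0.001,0,0,0,0,0,0],[-0.001,0,0,0,0,0,0],[0,0,0,0,0,0,0]]' | grep -E "pos|force: \["
```

```text
position: [445.4, -150.5, 30.3]
contact_force: [0.8, 0.7, -0.6]
```

```bash
python3 -m pendant '[[-0.001,0.0001,0,0,0,0,0],[-0.001,0.0001,0,0,0,0,0],[0,0,0,0,0,0,0]]' | grep -E "pos|force: \["
```

```text
position: [447.3, -149.9, 30.3]
contact_force: [0.4, 0.8, 0.4]
```

```bash
python3 -m pendant '[[-0.001,0.0001,0,0,0,0,0],[0,0,0,0,0,0,0],[0,0,0,0,0,0,0]]' | grep -E "pos|force: \["
```

```text
position: [447.8, -149.6, 30.3]
contact_force: [-2.0, -0.1, 0.2]
```

```bash
python3 -m pendant '[[-0.001,0.0001,0,0,0,0,0],[0,0,0,0,0,0,0],[0,0,0,0,0,0,0]]' | grep -E "pos|force: \["
```

```text
position: [448.3, -149.4, 30.2]
contact_force: [-2.1, -0.4, 1.0]
```

```bash
python3 -m pendant '[[-0.0005,0,0,0,0,0,0],[0,0,0,0,0,0,0],[0,0,0,0,0,0,0]]' | grep -E "pos|force: \["; python3 -m pendant '[[0,0,0,0,0,0,0]]' | grep -E "pos|force: \["
```

```text
position: [448.6, -149.3, 30.2]
contact_force: [-4.1, -1.3, 3.6]
position: [448.8, -149.3, 30.2]
contact_force: [-4.3, -1.3, 3.7]
```

```bash
python3 -m pendant '[[-0.0005,0,0,0,0,0,0],[0,0,0,0,0,0,0],[0,0,0,0,0,0,0]]' | grep -E "pos|force: \["; python3 -m pendant '[[0,0,0,0,0,0,0]]' | grep -E "pos|force: \["
```

```text
position: [449.0, -149.3, 30.2]
contact_force: [-5.9, -0.2, 4.5]
position: [448.9, -149.3, 30.2]
contact_force: [-5.0, -1.2, 4.3]
```

Bearing force has reached about 5 N, so I stop, retract, and go up to the earlier viewpoint to compare.

```bash
python3 -m pendant '[[0.002,0,0,0,0,0,0],[0.006,0,0,0,0,0,0],[0.012,0,0,0,0,0,0],[-0.003,-0.010,-0.030,0,0,0,0],[-0.004,-0.014,-0.049,0,0,0,0],[0,-0.014,-0.048,0,0,0,0],[0,-0.016,-0.048,0,0,0,0],[0,0,-0.048,0,0,0,0],[0,0,0,0,0,0,0],[0,0,0,0,0,0,0],[0,0,0,0,0,0,0]]'; python3 - <<'E'
from bench import arm
from h import *
import pickle
d=arm.get_image("wrist");pickle.dump(d,open("w4.pkl","wb"));print(d["xyz"],d["rotation"])
c=d["image"][138:338,225:425,::-1];cv2.imwrite("pics/w4c.png",cv2.resize(c,None,fx=3,fy=3,interpolation=cv2.INTER_CUBIC))
E
```

```text
clock: 9.8
position: [446.2, -203.9, 250.4]
ee_rot: [-0.095, 0.996, 0.001, -0.001]
contact_force: [0.3, -0.3, -1.0]
gripper_width: 0.1
grasp_force: 0.0
[ 365.02469187 -220.7095709   367.82041131] [0.62862872 0.76052509 0.125775   0.10299594]
```

View pics/w4c.png

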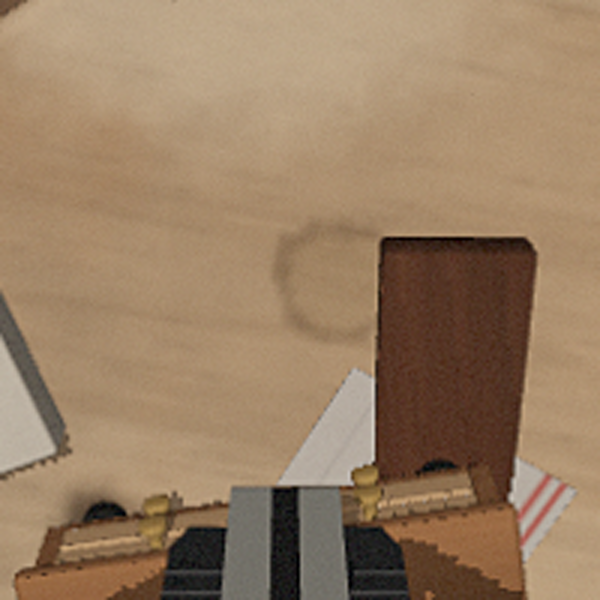

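The wedge is under the foot and nearly centred: the foot is at crop x≈438 and the wedge spans 377–517. The cabinet corners are at (520,502) and (15,572). I check for a shift.

```bash
python3 - <<'E'
from h import *
import pickle
d=pickle.load(open("w4.pkl","rb"));d0=pickle.load(open("w1.pkl","rb"))
f=lambda U:((U[0]+.5)/3-.5+225,(U[1]+.5)/3-.5+138)
for n,U,z in[("FL",(520,502),56),("FR",(15,572),56),("foot",(438,460),5),("Rfoot",(106,503),0),("buttL",(381,240),15),("buttR",(534,240),15)]: print(n,plane(d,*f(U),z).round(1))
# feature tracking of cabinet front (texture)
g0=cv2.cvtColor(d0["image"],cv2.COLOR_RGB2GRAY);g1=cv2.cvtColor(d["image"],cv2.COLOR_RGB2GRAY)
p=np.array([[279,301],[347,292],[393,311],[261,305],[372,291],[245,290],[413,297]],np.float32)[:,None]
q,s,_=cv2.calcOpticalFlowPyrLK(g0,g1,p,None,winSize=(15,15))
for a,b,k,z in zip(p[:,0],q[:,0],s,[40,40,56,0,5,20,0]): print(a,b.round(1),k,(plane(d,*b,z)-plane(d0,*a,z)).round(1))
E
```

```text
FL [ 516.1 -125.4   56. ]
FR [ 564.3 -259.2   56. ]
foot [ 531.2 -139.1    5. ]
Rfoot [ 568.7 -240.    -0. ]
buttL [ 461.3 -173.5   15. ]
buttR [ 452.9 -130.    15. ]
[279. 301.] [277.3 304.7] [1] [-0.3  0.1  0. ]
[347. 292.] [378. 205.] [1] [-83.1   8.2   0. ]
[393. 311.] [396.9 241. ] [1] [-63.9 -12.9   0. ]
[261. 305.] [259.3 308.7] [1] [-0.   0.2  0. ]
[372. 291.] [357.9 235.1] [1] [-55.4 -25.7   0. ]
[245. 290.] [242.9 293.5] [1] [-0.2  0.1  0. ]
[413. 297.] [409.2 227.6] [1] [-70.8 -22.8   0. ]
```

The cabinet has not moved (under 0.3 mm). Next I go over the corner.

```bash
python3 -m pendant '[[-0.010,0.006,0.010,0,0,0,0],[-0.018,0.010,0.020,0,0,0,0],[-0.022,0.012,0.026,0,0,0,0],[-0.022,0.012,0.026,0,0,0,0],[-0.018,0.010,0.026,0,0,0,0],[-0.007,0.005,0.022,0,0,0,0],[0,0,0.014,0,0,0,0],[0,0,0.008,0,0,0,0],[0,0,0,0,0,0,0],[0,0,0,0,0,0,0]]'
```

```text
clock: 10.85
position: [532.3, -131.9, 99.5]
ee_rot: [-0.095, 0.996, -0.0, -0.0]
contact_force: [0.6, -0.4, 0.3]
gripper_width: 0.3
grasp_force: 0.0
```

```bash
python3 -m pendant '[[0,0,0.004,0,0,0,0],[0,0,0.004,0,0,0,0],[0,0,0.002,0,0,0,0],[0,0,0,0,0,0,0],[0,0,0,0,0,0,0]]'| grep -E "pos|force: \["
```

```text
position: [532.1, -132.0, 89.8]
contact_force: [-0.2, -0.2, 1.0]
```

```bash
python3 -m pendant '[[0,0,0.001,0,0,0,0],[0,0,0,0,0,0,0],[0,0,0,0,0,0,0]]'| grep -E "pos|force: \["
```

```text
position: [532.2, -131.9, 88.7]
contact_force: [0.1, -0.1, -0.8]
```

```bash
python3 -m pendant '[[0,0,0.001,0,0,0,0],[0,0,0.001,0,0,0,0],[0,0,0.001,0,0,0,0],[0,0,0.001,0,0,0,0],[0,0,0,0,0,0,0],[0,0,0,0,0,0,0]]'| grep -E "pos|force: \["
```

```text
position: [532.1, -131.9, 84.6]
contact_force: [-0.6, 0.5, -0.6]
```

```bash
python3 -m pendant '[[0,0,0.001,0,0,0,0],[0,0,0.001,0,0,0,0],[0,0,0,0,0,0,0],[0,0,0,0,0,0,0]]'| grep -E "pos|force: \["
```

```text
position: [532.1, -131.9, 82.6]
contact_force: [0.2, -0.1, 0.3]
```

```bash
python3 -m pendant '[[0,0,0.001,0,0,0,0],[0,0,0,0,0,0,0],[0,0,0,0,0,0,0]]'| grep -E "pos|force: \["
```

```text
position: [532.1, -131.9, 81.7]
contact_force: [0.2, 1.6, 0.6]
```

```bash
python3 -m pendant '[[0,0,0.001,0,0,0,0],[0,0,0,0,0,0,0],[0,0,0,0,0,0,0]]'| grep -E "pos|force: \["
```

```text
position: [532.2, -131.9, 81.1]
contact_force: [-1.2, 0.4, 4.4]
```

```bash
python3 -m pendant '[[0,0,0.0005,0,0,0,0],[0,0,0,0,0,0,0],[0,0,0,0,0,0,0]]'| grep -E "pos|force: \["
```

```text
position: [532.2, -131.9, 81.0]
contact_force: [-2.1, 0.7, 7.3]
```

```bash
python3 -m pendant '[[0,0,0.0005,0,0,0,0],[0,0,0,0,0,0,0],[0,0,0,0,0,0,0]]'| grep -E "pos|force: \["
```

```text
position: [532.1, -131.9, 80.9]
contact_force: [-2.9, 1.8, 9.2]
```

```bash
python3 -m pendant '[[0,0,0.0002,0,0,0,0],[0,0,0,0,0,0,0],[0,0,0,0,0,0,0],[0,0,0,0,0,0,0],[0,0,0,0,0,0,0]]'| grep -E "pos|force: \["
python3 - <<'E'
from bench import arm
from h import *
F=[]
for i in range(6):
    d=arm.get_image("side");F.append(arm.read_state()["contact_force"])
print(np.mean(F,0),arm.read_state()["position"])
cv2.imwrite("pics/f.png",cv2.resize(d["image"][215:405,215:405,::-1],None,fx=3.1,fy=3.1,interpolation=cv2.INTER_CUBIC))
E
```

```text
position: [532.2, -131.9, 80.9]
contact_force: [-3.8, 2.5, 10.4]
[-3.75326364  1.63112602 10.19635621] [ 532.14871245 -131.87821068   80.86724145]
```

View pics/f.png

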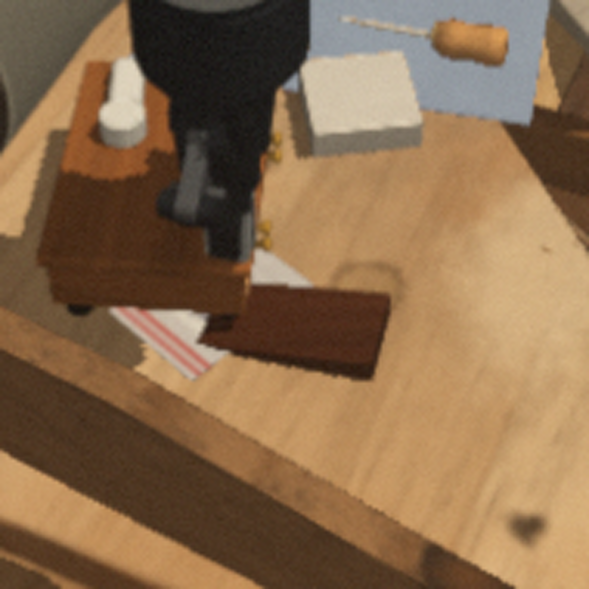

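The picture shows the wedge under the foot and the fingertip on the corner, with the bystanders untouched. I relieve some side load, then hand in.

```bash
python3 -m pendant '[[0.0004,0,0,0,0,0,0],[0,0,0,0,0,0,0],[0,0,0,0,0,0,0],[0,0,0,0,0,0,0]]'| grep -E "pos|force: \["
```

```text
position: [532.1, -131.9, 80.9]
contact_force: [-2.4, 2.0, 9.8]
```

```bash
python3 -c "
from bench import arm
print(arm.job_done())"
```

```text
the job is handed in; nothing more can be done
None
```

The job is handed in: the wedge is under the front-left foot and let go, the cabinet moved less than 0.3 mm during the push, and the fingertips are holding the corner down with about 10 N, where it now gives only about 0.3 mm.

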